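Guarded vial cap press

ROBOT

A 7-joint arm with a two-finger parallel gripper is mounted at the origin on a cart in front of the work surface, level with it; the furniture and walls round the work are solid. World frame = base frame: x ahead of the robot, y to its left, z up, the work surface at z = 0. Lengths are in m, angles in rad, forces in N, time in s.
With the tool pointing down it reaches from about 0.425 to 0.875 m from the base axis. Payload 9.9 kg.
Tool frame: the origin (TCP) lies midway between the tips of the shut fingers; the grasp point (between the pads) lies 19 mm behind it; z points along the fingers, y is the line along which they close (so a half turn about z gives the same grasp; the last joint's range is limited). The gripper opens to 85 mm and grips with 20 to 120 N. Pads are 22 mm wide; open, the fingers measure 114 mm over their backs; the gripper's body (76 mm by 85 mm) begins 54 mm behind the grasp point. The pads swing forward as they close: fully open they stand 13 mm farther back than shut.
Start: joints at [1.227, 0.576, 0.025, 1.437, -0.015, 1.129, -0.057], TCP at [0.173, -0.652, 0.231] pointing down, gripper open.
Joint ranges: [-2.76, 2.76], [-0.34, 2.15], [-1.52, 1.57], [0.19, 2.46], [-1.09, 4.23], [0.17, 1.99], [-2.82, 2.82]. Speed limits (rad/s): [2.22, 2.22, 3.01, 3.01, 3.14, 3.14, 3.14].

INTERFACE

Orientations are given as a unit quaternion [w, x, y, z].
In Python, from rig import robot gives the robot as it stands. Calls block until the motion is done:
- robot.goto(position, orientation): joint-space move of the TCP to a pose.
- robot.move_straight(position, rotation=None, vel=0.15): straight line of the TCP; rotation=None keeps the orientation; vel is the mean speed in m/s.
- robot.goto_joints(angles): joint-space move.
- robot.release() and robot.grasp(strength=None): open the fingers fully, or close them until they stop; strength is the grip in N (None keeps the last).
- robot.sleep(seconds).
- robot.inverse_kinematics(position, orientation): joint angles nearest the present ones, or None.
- robot.capture(name): name is "scene" or "top" or "wrist"; returns the picture (480x640x3 uint8, red, green, blue); there is no depth.
- robot.calibration(name): a dict with "fov_y" (degrees; the focal length in pixels is half the picture's height over the tangent of half this angle, whatever the lens; pixels are square), "cx", "cy" (the principal point, pixels), "k1" (the pictures are not rectified: a ray, as slopes to the right and down, at radius r is drawn at 1 + k1 r^2 times it, then the intrinsics apply), "R" (3x3) and "t" (3): a world point X has camera coordinates R X + t; the wrist camera has in their place "T_tool_cam" (4x4, takes a point from camera to tool coordinates, whose origin is the TCP and whose axes are the flange's). Camera axes: x right, y down, z forward; pixel columns grow to the right and rows downward; lengths in m; the calibration is good to about 2 mm. A picture is of the moment at which its call begins: read the wrist's pose just before it. calibration takes no time and is no camera call.
A pose or a line that the arm cannot do raises robot.MotionError and nothing moves.
- robot.close_job(): hands the job in; it is judged then, once.
Readings, each from a call of its own:
- robot.current_clock(): time.
- robot.current_q(): joint angles.
- robot.current_qvel(): joint speeds.
- robot.current_tau(): joint torques, N m.
- robot.current_eef_pos(): TCP position.
- robot.current_orientation(): TCP orientation.
- robot.current_ft_force(): force on the tool from outside, world axes, zero at the start.
- robot.current_wrist_torque(): the same for the moment, N m.
- robot.current_width(): finger opening in m.
- robot.current_grip_force(): force on a finger pad.
Only numpy, scipy, OpenCV 4.12 (cv2) and the standard library are available. Lean on these libraries where they do the work, as an engineer would, in place of code of your own. Each camera call takes 0.05 s, during which the arm holds its last target. There are 200 camera calls.

TASK

Push the blue vial carrier along its rails, without lifting it, fully home against the stop in the cap press. Then reach down through the window in the yellow guard, without touching the guard, press the red lever pad fully down and keep holding it down: the program finishes while the fingers still hold the lever down and the carrier is still home. Pick nothing up, do not press the lever before the carrier is home, and leave the beaker, the tube of caps and the teal cap where they are.

Things in the scene. Friction and masses are not known exactly. Their poses are not given: they have to be found in the camera images.
- press: The cap press, fixed: an aluminium base plate 310 x 140 x 8 mm with two steel guide rails. Origin on the work surface under the middle of the guard's window; x points along the rails in the direction in which the carrier is pushed home, z up. The plate reaches from x = -200 to 110 mm, y = -70 to 70 mm; rails lie at y = +-24 to +-34 mm and are 20 mm high above the work surface.
- guard: The guard over the press, fixed to it with the same origin and axes: a box with clear walls and a flat yellow top frame, x = -50 to 110 mm, y = -70 to 70 mm, top at z = 110 mm, top frame 5 mm thick. It must not be touched by fingers or arm. Its front (x = -50 mm) has a mouth for the carrier, 72 mm wide and up to z = 67 mm.
- window (a point): Centre of the rectangular window in the guard's top frame, level with the frame's upper face (110 mm above the work surface). The window is open from x = -32 to 32 mm and y = -45 to 45 mm along the press's axes.
- lever (a joint): Angle of the sprung lever inside the guard (rad): 0 up, 0.25 fully down on its stop. It hinges about a line along the press's y axis, 85 mm beyond the pad in +x; a spring pushes it back up, so the pad takes about 4 N at the start and 7 N fully down.
- pad_top (a point): Centre of the upper face of the red pad at the lever's end (36 mm along x, 40 mm along y, 10 mm thick; it moves with the lever), under the middle of the window: 96 mm above the work surface when up (14 mm below the guard's upper face), about 75 mm when fully down; it moves about 21 mm down and tilts 0.25 rad.
- carrier: The blue vial carrier, loose, 0.2 to 0.45 kg, lying on the base plate between the rails with 2 mm play at each side and sliding under a push of 1 to 4 N: slab 150 x 44 x 14 mm with a red-capped vial fixed in it near the inner end and an upright tab at the outer end. Origin at the centre of its underside (8 mm above the work surface); x points along the rails, towards home, z up.
- tab (a point): Centre line of the outer face of the carrier's upright tab, the face to push on, 73 mm above the work surface. The tab is 10 mm thick, 44 mm wide, its top edge is 90 mm above the work surface. The face looks to the press's -x; when the carrier is home it lies at x = -95 mm in the press's axes; at the start it is 35 to 75 mm farther out.
- beaker: Glass beaker, 53 mm across, 68 mm high, standing at the right of the guard; bystander. Origin at the centre of its underside.
- caps_tube: Small tube of vial caps, 81 x 24 x 32 mm, lying at the right of the rails; bystander. Origin at the centre of its underside.
- teal_cap: Teal bottle cap, 45 mm across, 30 mm high, at the left of the rails; bystander. Origin at the centre of its underside.

How it is judged:
By the outcome, as a careful person would: the job done as asked, in the order asked, and still so for the second after the job is handed in, while the arm keeps its last pose, push and grip.
It also fails if it takes over 48 s, if anything falls off the work surface, if the arm or the gripper's body presses on something with over 40 N, if the wrist force passes 120 N, or if a joint passes its speed limit or range.

## Working session

There is one attempt and no reset: what is moved stays moved. The work goes in short steps, each a Python script; the robot and the scene stay as the last script left them, time stands still between calls to the robot, and variables do not carry over. Pictures are saved under pics/ and viewed, at most 10 in all, crops included, and the job is handed in when it is done.

```bash
ls; mkdir -p pics
python3 - <<'E'
from rig import robot
import cv2
for n in("scene","top"):
    cv2.imwrite(f"pics/{n}1.png",robot.capture(n)[:,:,::-1]); print(n,robot.calibration(n))
print(robot.calibration("wrist"),robot.current_orientation(),robot.current_clock(),robot.current_eef_pos())
E
```

```text
pics
scene {'fov_y': 55.72045198163554, 'cx': 320.6565759580061, 'cy': 233.6364327249246, 'k1': -0.064554911042536, 'R': array([[ 0.48379179, -0.87513875, -0.00881298],
       [-0.4888441 , -0.26186146, -0.83214183],
       [ 0.72593178,  0.40689155, -0.55449284]]), 't': array([-0.37791033,  0.34535249,  0.50930916])}
top {'fov_y': 45.812113367543304, 'cx': 313.06887886964756, 'cy': 249.90701550208576, 'k1': -0.1667374880716261, 'R': array([[ 0.02323785, -0.99971076, -0.00619589],
       [-0.9946836 , -0.02249818, -0.10049064],
       [ 0.10032218,  0.00849814, -0.99491871]]), 't': array([-0.10641527,  0.61564323,  0.87612407])}
{'fov_y': 66.1339632694165, 'cx': 319.40082757483157, 'cy': 237.76464723161024, 'k1': -0.05872758500599169, 'T_tool_cam': array([[-1.14914205e-03, -9.65818298e-01, -2.59217466e-01,
         6.57152102e-02],
       [ 9.99999015e-01, -1.31865585e-03,  4.80064227e-04,
         1.33269313e-04],
       [-8.05473444e-04, -2.59216659e-01,  9.65818862e-01,
        -1.42680252e-01],
       [ 0.00000000e+00,  0.00000000e+00,  0.00000000e+00,
         1.00000000e+00]])} [-7.29064335e-04  9.91571553e-01  1.29558104e-01 -1.46981446e-04] 0.1 [ 0.17328287 -0.65195407  0.23054756]
```

View pics/top1.png

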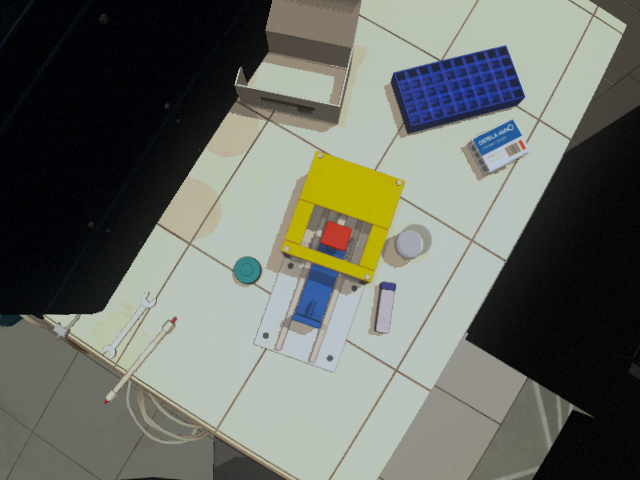

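View pics/scene1.png

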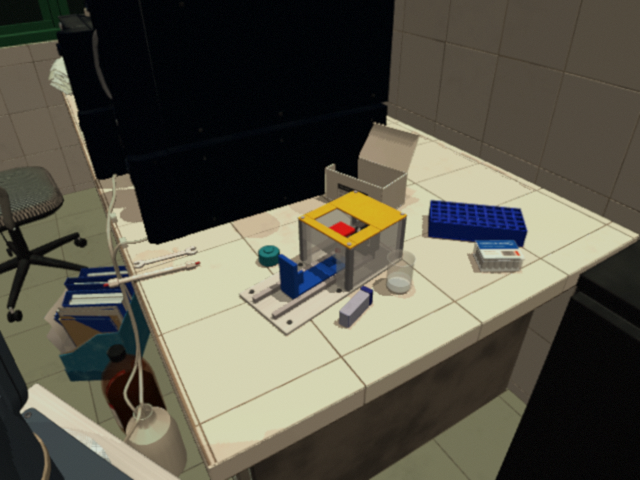

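```bash
cat > h.py <<'E'
from rig import robot
import numpy as np, cv2
from scipy.spatial.transform import Rotation as Ro
def ray(cal,uv,R,c):   # pixels -> world ray dirs (R: cam->world), centre c
    f=240/np.tan(np.radians(cal["fov_y"]/2)); K=np.array([[f,0,cal["cx"]],[0,f,cal["cy"]],[0,0,1]])
    p=cv2.undistortPoints(np.float64(uv).reshape(-1,1,2),K,np.array([cal["k1"],0,0,0.]))[:,0]
    return np.c_[p,np.ones(len(p))]@R.T
def onplane(name,uv,z,pose=None):
    cal=robot.calibration(name)
    if name=="wrist":
        T=np.array(cal["T_tool_cam"]); p,q=pose; Rt=Ro.from_quat(np.roll(q,-1)).as_matrix()
        R=Rt@T[:3,:3]; c=Rt@T[:3,3]+p
    else: R=cal["R"].T; c=-R@cal["t"]
    d=ray(cal,uv,R,c); return (c+d*((z-c[2])/d[:,2])[:,None])[:,:2]
def mask(img,kind):
    h=cv2.cvtColor(img,cv2.COLOR_RGB2HSV)
    lo,hi={"yellow":((22,150,90),(34,255,255)),"red":((0,150,80),(8,255,255)),"blue":((100,120,50),(120,255,255))}[kind]
    m=cv2.inRange(h,lo,hi); cs,_=cv2.findContours(m,cv2.RETR_EXTERNAL,cv2.CHAIN_APPROX_NONE)
    return m,sorted(cs,key=cv2.contourArea)[::-1]
E
python3 - <<'E'
from h import *
for n in("top","scene"):
    img=robot.capture(n); m,cs=mask(img,"yellow")
    P=onplane(n,cs[0][:,0],.11); r=cv2.minAreaRect(np.float32(P*1000)); print(n,r,cv2.boxPoints(r).round(1).tolist())
    m,cs=mask(img,"red")
    P=onplane(n,cs[0][:,0],.096); r=cv2.minAreaRect(np.float32(P*1000)); print("red",r)
    m,cs=mask(img,"blue")
    for c in cs[:3]: print("blue",cv2.contourArea(c),c[:,0].mean(0))
E
```

```text
top ((662.198974609375, -135.26104736328125), (139.05947875976562, 159.73208618164062), 71.89674377441406) [[564.7000122070312, -176.5], [716.5, -226.1999969482422], [759.7000122070312, -94.0], [607.9000244140625, -44.400001525878906]]
red ((633.4491577148438, -125.85326385498047), (38.72660827636719, 35.75440216064453), 71.4534683227539)
blue 6771.5 [458.54545455  87.79472141]
blue 1506.5 [315.0621118  296.03726708]
blue 758.5 [496.87155963 137.1559633 ]
scene ((664.5816040039062, -135.95361328125), (139.7596893310547, 160.6126708984375), 72.21703338623047) [[566.7999877929688, -178.0], [719.7000122070312, -227.0], [762.4000244140625, -93.9000015258789], [609.5, -44.900001525878906]]
red ((633.285888671875, -131.85198974609375), (45.4393424987793, 32.45022201538086), 71.62507629394531)
blue 3460.5 [475.75889328 224.16205534]
blue 1313.5 [303.41818182 273.07878788]
blue 310.5 [ 98.71794872 322.74358974]
```

```bash
cat >> h.py <<'E'
YAW=np.radians(-18.0); X=np.array([np.cos(YAW),np.sin(YAW)]); Y=np.array([-X[1],X[0]]); O=np.array([.6345,-.1262])
Q=[0,np.cos(YAW/2),np.sin(YAW/2),0]
def W(x,y,z): return [*(O+X*x+Y*y),z]
def L(p): d=np.array(p)[:2]-O; return np.round([d@X*1e3,d@Y*1e3,p[2]*1e3],1)
E
python3 - <<'E'
from h import *
for p in [(-.205,0,.22),(-.205,0,.055),(-.106,0,.055),(0,0,.2),(0,0,.07)]: print(robot.inverse_kinematics(W(*p),Q))
robot.goto(W(-.205,0,.22),Q); robot.grasp()
print(L(robot.current_eef_pos()),robot.current_clock(),robot.current_ft_force(),robot.current_width())
pose=robot.current_eef_pos(),robot.current_orientation()
img=robot.capture("wrist"); cv2.imwrite("pics/w1.png",img[:,:,::-1])
m,cs=mask(img,"blue"); P=onplane("wrist",cs[0][:,0],.09,pose); l=np.array([L([*p,.09]) for p in P])
print("tab outer edge",l[:,0].min(), l[l[:,0]<l[:,0].min()+8][:,1].min(),l[l[:,0]<l[:,0].min()+8][:,1].max())
E
```

```text
[ 0.17702002  0.25168461 -0.17706914  2.02666302  0.05752897  0.8678366
 -1.91675175]
[-0.00264812  0.51947425  0.05566176  2.22927117 -0.0719295   0.39443262
 -1.77284925]
[ 0.0294984   0.60973193  0.08649665  1.98558049 -0.09478188  0.55004005
 -1.70362113]
[ 0.10396453  0.55891847  0.03282177  1.56070213 -0.020394    1.02230675
 -1.74252652]
[ 0.07097893  0.70161675  0.08806443  1.69215569 -0.08324725  0.75146408
 -1.68574714]
[-205.   -0.  220.] 3.275 [ 0.03403122  1.16116482 -0.24093361] 0.00027402548941389624
tab outer edge -139.0 -21.4 20.9
```

View pics/w1.png

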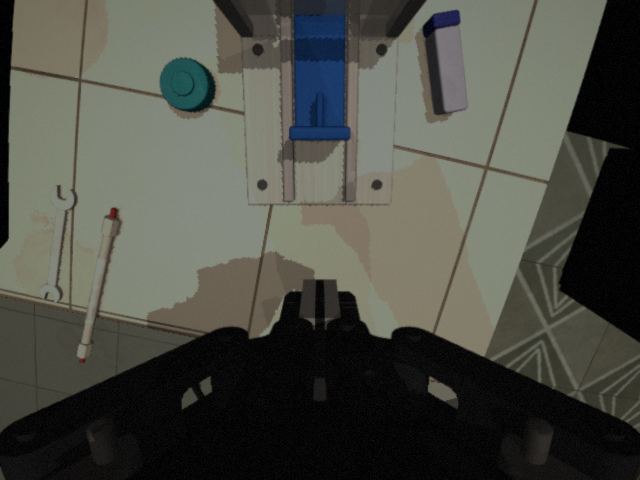

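Run:
```python
from h import *
robot.move_straight(W(-.195,0,.06),vel=.12)
f0=np.array(robot.current_ft_force()); 
robot.move_straight(W(-.158,0,.06),vel=.08)
x=-.158
while x<-.098:
    x+=.003 if x<-.112 else .001
    robot.move_straight(W(x,0,.06),vel=.04)
    f=np.array(robot.current_ft_force())-f0; fx=f[:2]@X
    print(round(x*1e3),L(robot.current_eef_pos()),f.round(1),round(fx,1))
    if fx<-12: break
print(robot.current_clock())
cv2.imwrite("pics/s2.png",robot.capture("scene")[:,:,::-1])
```

```text
-155 [-155.1    0.    60. ] [-1.2  0.4 -0.8] -1.2
-152 [-151.8    0.    60. ] [-0.4  0.9  0.1] -0.7
-149 [-148.8    0.    60. ] [-1.4  0.4 -1.4] -1.4
-146 [-145.7    0.    60. ] [-1.3  0.1 -0.3] -1.3
-143 [-142.6    0.    60. ] [-0.8 -0.6 -0.1] -0.6
-140 [-1.395e+02  1.000e-01  6.000e+01] [-0.6  0.7 -0.7] -0.8
-137 [-136.5    0.    60. ] [-0.8 -0.5 -1.1] -0.7
-134 [-133.6    0.    60. ] [-1.2  0.9 -0.5] -1.4
-131 [-130.6    0.    60. ] [-0.6  1.1 -0.1] -0.9
-128 [-1.276e+02  1.000e-01  6.000e+01] [-0.5  0.7 -0.5] -0.7
-125 [-124.6    0.    60. ] [-0.6  0.9 -0.8] -0.9
-122 [-121.6    0.    60. ] [-0.8  0.9  0.2] -1.1
-119 [-118.6    0.    60. ] [ 0.5  0.9 -0.2] 0.2
-116 [-115.6    0.    60. ] [-0.7  0.6 -0.5] -0.9
-113 [-112.6    0.    60. ] [-0.3  0.4 -0.2] -0.4
-110 [-109.6   -0.    60. ] [-0.9  0.4 -0.2] -1.0
-109 [-109.1   -0.    60. ] [-2.4  0.2 -0.2] -2.3
-108 [-107.9   -0.    60. ] [-2.6  0.7  0.1] -2.7
-107 [-107.1   -0.    60. ] [-3.3  0.4  0.8] -3.3
-106 [-1.071e+02 -1.000e-01  5.990e+01] [-5.9  2.4  3. ] -6.4
-105 [-1.071e+02 -1.000e-01  5.980e+01] [-8.8  3.5  5.7] -9.5
-104 [-1.071e+02 -1.000e-01  5.970e+01] [-11.3   3.7   9. ] -11.9
-103 [-1.072e+02 -1.000e-01  5.960e+01] [-14.9   6.2  10.6] -16.1
11.175
```

Run:
```python
from h import *
robot.move_straight(W(-.135,0,.06),vel=.06)
robot.move_straight(W(-.135,0,.21),vel=.15)
pose=robot.current_eef_pos(),robot.current_orientation()
img=robot.capture("wrist"); cv2.imwrite("pics/w3.png",img[:,:,::-1])
m,cs=mask(img,"yellow"); 
m,cs=mask(img,"blue"); l=np.array([L([*p,.09]) for p in onplane("wrist",cs[0][:,0],.09,pose)]); print("tab",l[:,0].min())
robot.move_straight(W(-.08,0,.21),vel=.15)
pose=robot.current_eef_pos(),robot.current_orientation()
img=robot.capture("wrist"); cv2.imwrite("pics/w4.png",img[:,:,::-1])
m,cs=mask(img,"red")
for c in cs[:2]:
    l=np.array([L([*p,.096]) for p in onplane("wrist",c[:,0],.096,pose)]); print("red",cv2.contourArea(c),l.min(0),l.max(0))
m,cs=mask(img,"yellow")
l=np.array([L([*p,.11]) for p in onplane("wrist",cs[0][:,0],.11,pose)]); print("yel",l.min(0),l.max(0))
cs,h=cv2.findContours(m,cv2.RETR_CCOMP,cv2.CHAIN_APPROX_NONE)
for c,hh in zip(cs,h[0]):
    if hh[3]>=0 and cv2.contourArea(c)>500:
        P=onplane("wrist",c[:,0],.11,pose); print("win",cv2.minAreaRect(np.float32([L([*p,.11])[:2] for p in P])))
print(robot.current_clock())
```

```text
tab -83.8
red 3042.5 [-18.4 -19.4  96. ] [16.2 19.6 96. ]
red 21.0 [-162.5  152.    96. ] [-156.3  155.9   96. ]
yel [ 31.9 -69.4 110. ] [ 66.3  69.1 110. ]
13.675
```

View pics/w4.png

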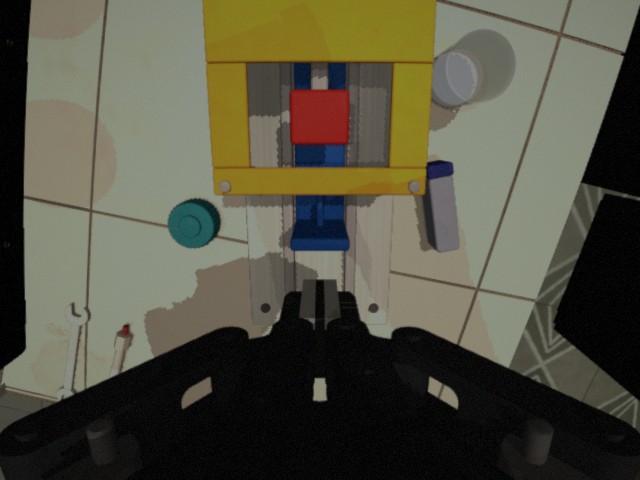

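Run:
```python
from h import *
pose=robot.current_eef_pos(),robot.current_orientation()
img=robot.capture("wrist"); m,cs=mask(img,"blue")
for c in cs[:4]: print(cv2.contourArea(c),cv2.boundingRect(c))
for v in (233,248,250): print(v,L([*onplane("wrist",[[320,v]],.09,pose)[0],.09]))
a=cv2.imread("pics/w3.png"); m,cs=mask(a[:,:,::-1].copy(),"blue")
p3=(np.array(W(-.135,0,.21)),np.array(Q))
for c in cs[:3]:
    l=np.array([L([*p,.09]) for p in onplane("wrist",c[:,0],.09,p3)]); print(cv2.contourArea(c),cv2.boundingRect(c),l.min(0),l.max(0))
```

```text
1096.5 (296, 195, 48, 32)
965.5 (295, 145, 50, 21)
629.5 (291, 236, 58, 14)
349.5 (329, 63, 17, 25)
233 [-82.3  -0.6  90. ]
248 [-93.8  -0.6  90. ]
250 [-95.3  -0.6  90. ]
2301.5 (295, 111, 50, 50) [-83.3 -17.4  90. ] [-50.4  16.9  90. ]
770.5 (289, 163, 61, 14) [-94.4 -21.   90. ] [-85.3  21.4  90. ]
376.0 (319, 61, 27, 17) [-28.6 -17.3  90. ] [-18.5   0.1  90. ]
```

Run:
```python
from h import *
robot.move_straight(W(-.002,0,.21),vel=.15)
robot.move_straight(W(-.002,0,.108),vel=.1)
robot.sleep(.2); f0=np.array(robot.current_ft_force()); z=.108
while z>.062:
    z-=.003 if z>.084 else .001
    robot.move_straight(W(-.002,0,z),vel=.04)
    f=np.array(robot.current_ft_force())-f0
    print(round(z*1e3),L(robot.current_eef_pos()),f.round(1))
    if f[2]>22: break
print(robot.current_clock())
a=robot.capture("scene")[150:350,200:460]; cv2.imwrite("pics/s5.png",cv2.resize(a,None,fx=3,fy=3)[:,:,::-1])
```

```text
105 [ -2.1  -0.  104.8] [ 0.7 -0.5  0.4]
102 [ -2.2  -0.  101.7] [0.4 0.4 0.7]
99 [-2.2 -0.  98.7] [ 1.9 -0.7  0.7]
96 [-1.6  0.1 96.2] [ 1.  -1.   3.8]
93 [-2.   0.1 93.1] [-0.2 -0.9  4.3]
90 [-2.2  0.1 90.1] [-0.7 -0.4  4.4]
87 [-2.3  0.1 87. ] [-1.8  0.5  5.5]
84 [-2.3  0.1 84.1] [-3.1  0.6  5.6]
83 [-2.4  0.1 83.2] [-3.3  0.5  5.6]
82 [-2.4  0.1 82.2] [-2.6  1.   6.1]
81 [-2.3  0.1 81.2] [-2.9 -0.2  6.2]
80 [-2.3  0.1 80.2] [-1.4  0.7  6.2]
79 [-2.3  0.1 79.2] [-2.2  1.6  6.8]
78 [-2.3  0.1 78.3] [-2.2  0.1  6.3]
77 [-2.2  0.  77.3] [-2.3  0.1  8.1]
76 [-2.2  0.  76.4] [-1.9  0.7  7.8]
75 [-2.2  0.1 76. ] [-5.4  1.3 12.4]
74 [-2.1  0.1 75.7] [-7.5  1.2 19.8]
73 [-2.   0.1 75.5] [-9.2  1.4 25.2]
20.5083
```

View pics/s5.png

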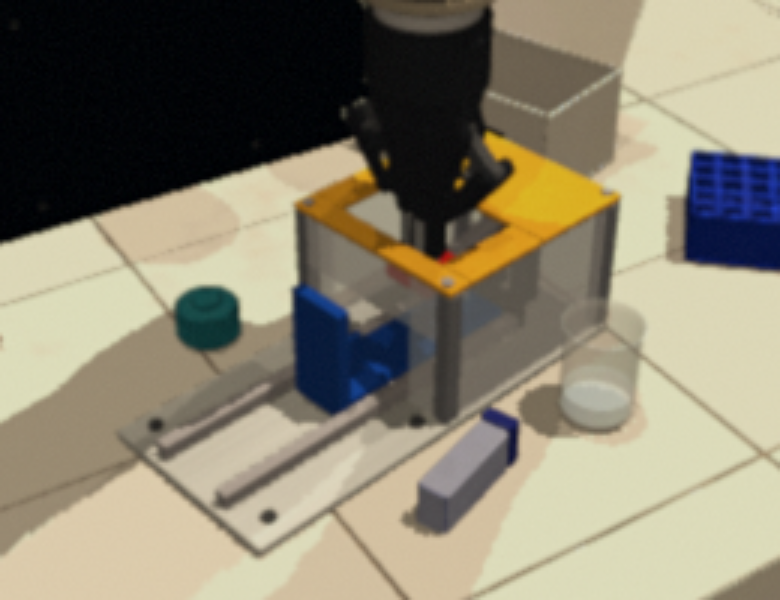

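The force followed the spring from about 4 N to 8 N, then rose sharply at z = 76 mm, so the lever is on its stop. The picture shows the fingers through the window, the carrier's tab still close to the guard and the bystanders undisturbed.

```bash
python3 -c "
from rig import robot
print(robot.current_ft_force(),robot.current_clock()); print(robot.close_job())"
```

```text
[-9.14863131  2.73579648 26.31380299] 20.5583
the job is handed in; nothing more can be done
None
```

I pushed the carrier home against its stop (tab face measured at about x = -95 mm). The lever is held fully down through the window at about 26 N, with no sign of touching the guard, and I handed the job in at about 20.6 s; no verdict came back.

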